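Stow the glue bottles in the bench well

TASK

End of shift at the shoe-assembly bench: flip up the red ring pull, lift the flush hatch fully open by it, and pack every glue bottle from the bench upright into the round yellow canister beneath, beside those already there, all standing on its floor. Then push the hatch fully shut and fold the ring flat into its recess, leaving the shoe parts and tools on the bench where they are.

Things in the scene. Friction and masses are not known exactly. Their poses are not given: they have to be found in the camera images.
- deck: Green deck plate fixed on the white bench (z = 0), its top at z = 12 mm. Origin: on the canister's axis, z = 0; x axis from the hatch's front edge towards its hinge, z up. Plate x -175..190, y -195..195 mm; the aluminium hatch lies flush in it, x -82..96, y -82..82 mm; under it a square well, clear x -76..88, y -76..76 mm, with the yellow canister in it
- canister (a point): Centre of the inner floor of the round yellow canister, 117 mm below the bench, deck x = y = 0. Inside diameter 118 mm, wall 3.5 mm, rim 55 mm above this floor. It holds seven bottles, one in the middle and six round it (38 mm out leaves 4 mm gaps). The shut hatch clears standing bottles by 11 mm
- hatch (a joint): Hatch angle (rad): 0 shut and flush, 1.57 upright, stop at 1.9. A stiff friction hinge (0.6 N m) holds it wherever it is left: about 8 N at the ring lifts it, and it must be pushed shut. At about 1.7 its top leans away (+x) and the gripper has room over the whole canister
- hatch_hinge (a point): Middle of the hatch's hinge axis, which runs along the deck's y at deck x = 96, z = 12 mm (level with the hatch's top). The hatch is 178 mm long from here to its front edge, 164 mm wide, 10 mm thick, 0.6 kg
- hatch_edge (a point): Middle of the hatch's front edge on its top face, 178 mm from the hinge axis. The ring's pan is let into the top face 70 to 162 mm from the hinge, 36 mm to either side of the middle, its floor 20 mm down (23 mm outside); the rest of the top is plain sheet
- ring (a joint): Angle of the red ring pull to the hatch (rad): 0 flat in its pan, 1.57 square to the hatch, stop 1.6. Pivot along the deck's y, 150 mm from the hatch hinge, 6 mm under the hatch's top; flat, the ring points from it towards the hinge; the free end swings up and towards the front edge. Stays where left (0.04 N m)
- ring_bar (a point): Middle of the ring's free bar, a 9 mm round bar along the deck's y, 42 mm from the pivot; side bars 25 mm either side. Flat, it lies 6 mm under the hatch's top, 108 mm from the hinge and 14 mm above the pan's floor (bar centre), with over 30 mm free fore and aft for fingers
- bottle1: White glue bottle, one of those out on the bench at the start (may be absent): body 34 mm in diameter, 55 mm high, blue band; shoulder to 65 mm; red nozzle cap 14 mm in diameter from 65 to 95 mm (grip here from above). About 75 g, weight low down. Origin: centre of its underside; z up along the bottle
- bottle2: White glue bottle, one of those out on the bench at the start (may be absent): body 34 mm in diameter, 55 mm high, blue band; shoulder to 65 mm; red nozzle cap 14 mm in diameter from 65 to 95 mm (grip here from above). About 75 g, weight low down. Origin: centre of its underside; z up along the bottle
- bottle3: White glue bottle, one of those out on the bench at the start (may be absent): body 34 mm in diameter, 55 mm high, blue band; shoulder to 65 mm; red nozzle cap 14 mm in diameter from 65 to 95 mm (grip here from above). About 75 g, weight low down. Origin: centre of its underside; z up along the bottle
- bottle4: White glue bottle, one of those out on the bench at the start (may be absent): body 34 mm in diameter, 55 mm high, blue band; shoulder to 65 mm; red nozzle cap 14 mm in diameter from 65 to 95 mm (grip here from above). About 75 g, weight low down. Origin: centre of its underside; z up along the bottle
- bottle5: White glue bottle, one of those out on the bench at the start (may be absent): body 34 mm in diameter, 55 mm high, blue band; shoulder to 65 mm; red nozzle cap 14 mm in diameter from 65 to 95 mm (grip here from above). About 75 g, weight low down. Origin: centre of its underside; z up along the bottle
- stored1: White glue bottle, one of those already standing in the canister at the start, near the outer wall (may be absent): body 34 mm in diameter, 55 mm high, blue band; shoulder to 65 mm; red nozzle cap 14 mm in diameter from 65 to 95 mm (grip here from above). About 75 g, weight low down. Origin: centre of its underside; z up along the bottle
- stored2: White glue bottle, one of those already standing in the canister at the start, near the outer wall (may be absent): body 34 mm in diameter, 55 mm high, blue band; shoulder to 65 mm; red nozzle cap 14 mm in diameter from 65 to 95 mm (grip here from above). About 75 g, weight low down. Origin: centre of its underside; z up along the bottle
- stored3: White glue bottle, one of those already standing in the canister at the start, near the outer wall (may be absent): body 34 mm in diameter, 55 mm high, blue band; shoulder to 65 mm; red nozzle cap 14 mm in diameter from 65 to 95 mm (grip here from above). About 75 g, weight low down. Origin: centre of its underside; z up along the bottle
- outsole: black rubber outsole with orange edge, 260 mm long, lying flat; a bystander, leave it alone. Origin: on its underside near its middle
- tape: roll of tape lying flat, 96 mm across, 24 mm high; a bystander, leave it alone. Origin: on its underside near its middle
- tin: tin with blue label, 68 mm across, 85 mm tall; a bystander, leave it alone. Origin: on its underside near its middle
- brush: glue brush 180 mm long, lying; a bystander, leave it alone. Origin: on its underside near its middle
- hammer: hammer 260 mm long, lying; a bystander, leave it alone. Origin: on its underside near its middle
- shoe_last: green plastic shoe last 230 mm long, 100 mm high; a bystander, leave it alone. Origin: on its underside near its middle
Mind the look-alikes: they are no part of the job. What is shaped like the bottle3 but pink is not meant.

How it is judged:
By the outcome, as a careful person would: the job done as asked, in the order asked, and still so for the second after the job is handed in, with the robot touching nothing.
Of bottle1, bottle2, bottle3, bottle4, bottle5 only 3 to 5 are there at a start; the rules pass over those that are not, and their reading is None.
Of stored1, stored2, stored3 only 1 to 2 are there at a start; the rules pass over those that are not, and their reading is None.
At some moment in a run one of bottle1, bottle2, bottle3, bottle4, bottle5 may be knocked a few centimetres aside while the robot is not near it.
It also fails if it takes over 210 s, if anything falls off the work surface, if the arm or the gripper's body presses on something with over 40 N, if the wrist force passes 120 N, or if a joint passes its speed limit or range.

ROBOT

A 6-joint arm with a two-finger parallel gripper is mounted at the origin on the work surface. World frame = base frame: x ahead of the robot, y to its left, z up, the work surface at z = 0. Lengths are in m, angles in rad, forces in N, time in s.
With the tool pointing down it reaches from about 0.35 to 0.975 m from the base axis. Payload 4.9 kg.
Tool frame: the origin (TCP) lies where the fingers leave the gripper's body, on its centre line; the fingertips stand 73 mm ahead of it and the grasp point (between the pads) lies 54 mm ahead of it; z points along the fingers, y is the direction in which the jaws open and shut (so a half turn about z gives the same grasp; the last joint's range is limited). The gripper opens to 85 mm and grips with 20 to 120 N. Pads are 22 mm wide; open, the fingers measure 114 mm over their backs; the gripper's body (76 mm by 85 mm) begins 54 mm behind the grasp point. The pads swing forward as they close: fully open they stand 13 mm farther back than shut.
Start: joints at [1.067, 0.053, 1.613, -0, 1.476, -0.119], TCP at [0.235, 0.579, 0.304] pointing down, gripper open.
Joint ranges: [-3.01, 3.01], [-1.01, 2.22], [0.06, 2.58], [-1.02, 4.17], [0.09, 2.62], [-3.14, 3.14]. Speed limits (rad/s): [2.57, 2.57, 3.14, 3.14, 3.14, 3.14].

INTERFACE

Orientations are given as a rotation vector (axis times angle).
In Python, from station import monitor, vision, workorder gives the robot as it stands.
- The arm moves only by the tool arm_command, never from a script. Its argument "rows" is text: rows parted by semicolons, each of 6 numbers parted by spaces: the shift along the world's x, y, z in mm, then the turn, a rotation vector about the world's x, y, z in degrees. In form: tx ty tz wx wy wz; .... A call has 1 to 12 rows; each row is the pose to reach, as a shift and turn from the pose measured when the call began; what a row does not reach only later rows make up. A row lasts 1/8 s, in which the tool goes at most 62.5 mm and 10.7 degrees, less where a joint would pass 70% of its speed; a pose out of reach is approached as far as the arm can. A call with a gripper value outside its range is refused whole. "jaw" is the opening, from 0 (shut) to 1 (fully open), set as the call begins (left out, the last holds). The fingers move at their own pace and stop on an object; "squeeze" is the grip in N (left out, the last holds). Time passes only in rows, so rows that repeat a pose let the fingers close. It gives the time, the measured TCP pose, the force and the opening at its end, in the units of the state.
- monitor.get_obs(): the state, without advancing time (a new reading comes with each control period).
- vision.get_image(name): name is "scene" or "top" or "wrist"; returns a dict with "frame" (480x640x3 uint8, red, green, blue), "vfov" (degrees; the focal length in pixels is half the picture's height over the tangent of half this angle, whatever the lens; pixels are square), "cx", "cy" (the principal point, pixels), "distortion" ([k1, k2, p1, p2, k3] as OpenCV has them; the pictures are not rectified), "R" (3x3) and "t" (3): a world point X has camera coordinates R X + t; the wrist camera has in their place "T_tool_cam" (4x4, takes a point from camera to tool coordinates, whose origin is the TCP and whose axes are the flange's). Camera axes: x right, y down, z forward; pixel columns grow to the right and rows downward; lengths in m; the calibration is good to about 2 mm. A picture is of the moment at which its call begins: read the wrist's pose just before it. There is no depth.
- workorder.finish_job(): hands the job in, once; it reports no verdict.
The state is a dict: "t": time; "q": joint angles; "dq": joint speeds; "effort": joint torques, N m; "tool_pos": TCP position; "tool_rot": TCP orientation; "contact_force": force on the tool from outside, world axes, zero at the start; "wrist_torque": the same for the moment, N m; "opening": finger opening in m.
Only numpy, scipy, OpenCV 4.12 (cv2) and the standard library are available. Lean on these libraries where they do the work, as an engineer would, in place of code of your own. Each camera call takes 0.05 s, during which the arm holds its last target. There are 200 camera calls.

## Working session

There is one attempt and no reset: what is moved stays moved. The work goes in short steps, Python scripts to look and compute and a tool call to move; the robot and the scene stay as the last step left them, time stands still between calls to the robot, and variables do not carry over. Pictures are saved under pics/ and viewed, about 12 in all and at most 16, crops included, and the job is handed in when it is done.

Besides the shell and the picture viewer there is one more tool, called after "Emit:" as name(argument=value, ...) on one line, values as JSON. arm_command: Moves the arm, as the interface text tells. Its arguments: {"type":"object","properties":{"rows":{"type":"string"},"jaw":{"type":"number"},"squeeze":{"type":"number"}},"required":["rows"]}

```bash
mkdir -p pics
cat > h.py <<'E'
import numpy as np, cv2
from scipy.spatial.transform import Rotation as Ro
from station import monitor, vision, workorder
def cam(n):
    o=monitor.get_obs(); im=vision.get_image(n)
    f=240/np.tan(np.radians(im['vfov'])/2)
    im['K']=np.array([[f,0,im['cx']],[0,f,im['cy']],[0,0,1]]); im['D']=np.array(im['distortion'],float)
    if 'R' in im: R=np.array(im['R']);t=np.array(im['t'])
    else:
        T=np.eye(4);T[:3,:3]=Ro.from_rotvec(o['tool_rot']).as_matrix();T[:3,3]=o['tool_pos']
        W=np.linalg.inv(T@np.array(im['T_tool_cam']));R=W[:3,:3];t=W[:3,3]
    im['Rw']=R;im['tw']=t
    im['bgr']=cv2.cvtColor(np.array(im['frame']),cv2.COLOR_RGB2BGR)
    return im
def ray(im,uv):
    p=cv2.undistortPoints(np.array(uv,float).reshape(-1,1,2),im['K'],im['D']).reshape(-1,2)
    d=np.c_[p,np.ones(len(p))]@im['Rw']
    return -im['Rw'].T@im['tw'],d
def onz(im,uv,z):
    c,d=ray(im,uv); return c+d*((z-c[2])/d[:,2])[:,None]
def proj(im,P):
    return cv2.projectPoints(np.array(P,float).reshape(-1,1,3),cv2.Rodrigues(im['Rw'])[0],im['tw'],im['K'],im['D'])[0].reshape(-1,2)
def tri(a,ua,b,ub):
    A=0;B=0;rs=[]
    for im,u in((a,ua),(b,ub)):
        c,d=ray(im,u);d=d[0]/np.linalg.norm(d[0]);M=np.eye(3)-np.outer(d,d);A=A+M;B=B+M@c;rs.append((c,d))
    X=np.linalg.solve(A,B); return X,[np.linalg.norm(np.cross(X-c,d)) for c,d in rs]
def blobs(im,lo,hi,amin=30):
    h=cv2.cvtColor(im['bgr'],cv2.COLOR_BGR2HSV)
    if lo[0]>hi[0]: m=cv2.inRange(h,np.array(lo),np.array((180,)+tuple(hi[1:])))|cv2.inRange(h,np.array((0,)+tuple(lo[1:])),np.array(hi))
    else: m=cv2.inRange(h,np.array(lo),np.array(hi))
    n,l,s,c=cv2.connectedComponentsWithStats(m)
    return [(c[i].round(1).tolist(),s[i].tolist()) for i in range(1,n) if s[i][4]>=amin]
RED=((172,130,70),(8,255,255))
E
python3 - <<'E'
from h import *
for n in('top','scene'):
    im=cam(n); cv2.imwrite(f'pics/{n}0.png',im['bgr']); print(n,-im['Rw'].T@im['tw'],im['vfov'],im['D'])
    for b in blobs(im,*RED): print(b)
print(monitor.get_obs())
E
```

```text
top [0.36281727 0.03504159 1.37142905] 48.5140765946183 [-0.05357399  0.          0.          0.          0.        ]
([587.3, 114.9], [534, 74, 106, 82, 8264])
([524.3, 152.7], [524, 142, 2, 22, 30])
([421.4, 231.9], [415, 227, 13, 12, 92])
([291.2, 259.9], [280, 253, 24, 21, 190])
([45.2, 393.2], [32, 381, 23, 21, 122])
([37.1, 404.7], [33, 398, 8, 13, 47])
([321.8, 422.4], [298, 410, 67, 34, 505])
([357.3, 457.9], [351, 454, 14, 9, 33])
scene [ 0.88249    -0.46914124  0.73610829] 57.34371845221011 [-0.06755373  0.          0.          0.          0.        ]
([323.0, 213.6], [306, 201, 30, 23, 147])
([215.7, 274.4], [213, 272, 7, 6, 33])
([250.9, 308.0], [248, 305, 7, 7, 39])
([298.7, 306.9], [296, 304, 7, 7, 38])
([178.7, 318.0], [175, 315, 8, 7, 38])
([230.8, 346.3], [227, 343, 8, 7, 45])
([211.4, 474.8], [199, 466, 27, 14, 196])
{'t': 0.1, 'q': array([ 1.06700431e+00,  5.33061759e-02,  1.61417547e+00, -1.30182314e-05,
        1.47600302e+00, -1.19008521e-01]), 'dq': array([ 0.00032081, -0.00156571, -0.00332424, -0.00338275,  0.00287948,
       -0.00186328]), 'effort': array([ 5.91390744e-04, -3.94897449e+01, -3.71365821e+01, -8.08914024e-05,
        3.91437105e-03, -6.92543409e-07]), 'tool_pos': array([0.23439394, 0.57891208, 0.30276511]), 'tool_rot': array([-6.00584046e-01, -3.08307163e+00,  2.83475131e-03]), 'contact_force': array([ 0.0213677 , -0.61578536, -0.34875447]), 'wrist_torque': array([-0.04731202,  0.02916351,  0.00822056]), 'opening': 0.08556771954881254}
```

View pics/top0.png

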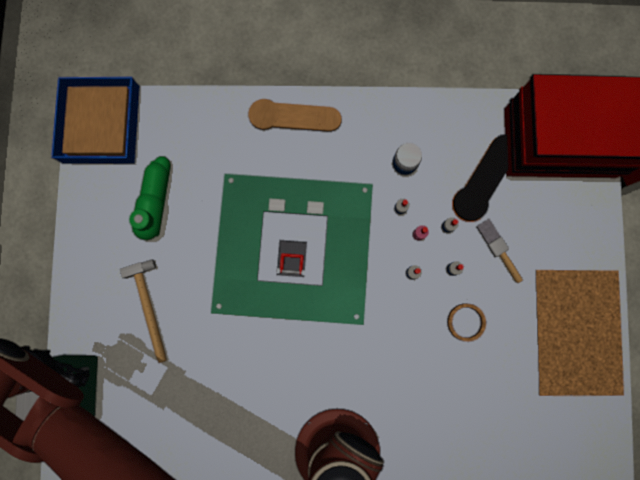

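View pics/scene0.png

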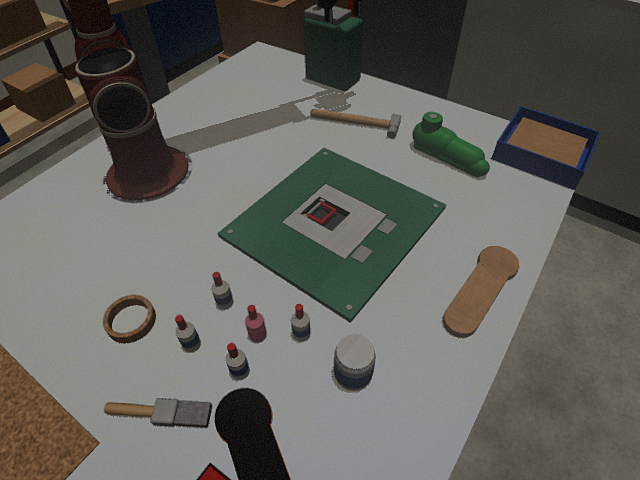

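Top view: the deck is at (292,249), with the hatch's hinge blocks at its upper side (+x) and the ring at (291,260). There are four white bottles, at about (402,205), (451,224), (456,268) and (414,272), and a pink decoy at (421,232). The scene view shows the same five.

Run:
```python
from h import *
a=cam('top');b=cam('scene')
h=cv2.cvtColor(a['bgr'],cv2.COLOR_BGR2HSV)
def rect(im,m,z,name):
    c=max(cv2.findContours(m,cv2.RETR_EXTERNAL,cv2.CHAIN_APPROX_NONE)[0],key=cv2.contourArea)
    P=onz(im,c.reshape(-1,2)+0.0,z)[:,:2]*1000
    r=cv2.minAreaRect(P.astype(np.float32)); print(name,np.round(r[0],1),np.round(r[1],1),round(r[2],2)); print(np.round(cv2.boxPoints(r),1).tolist())
for n,im in(('top',a),('scene',b)):
    h=cv2.cvtColor(im['bgr'],cv2.COLOR_BGR2HSV)
    g=cv2.inRange(h,np.array((65,60,30)),np.array((90,255,140)))
    if n=='top': g[:165]=0;g[330:]=0;g[:,:200]=0;g[:,385:]=0
    else: g[:145]=0;g[:,:215]=0;g[325:]=0; g[:,450:]=0
    g=cv2.morphologyEx(g,cv2.MORPH_OPEN,np.ones((3,3)))
    rect(im,g,.012,n)
    print('screw/px hsv',h[235,180] if n=='top' else h[240,270])
# caps: tri by greedy match
ca=[(402,205),(451,224),(456,268),(414,272),(421,232)]
rb=[x for x in blobs(b,*RED,20) if 265<x[0][1]<350]
ra=[x for x in blobs(a,(168,90,70),(10,255,255),5) if 195<x[0][1]<285 and 395<x[0][0]<470]
print(ra)
for q in ra:
    for p in rb:
        X,e=tri(a,[q[0]],b,[p[0]])
        if e[0]<.006: print(q[0],p[0],(X*1000).round(1),(np.array(e)*1000).round(1))
for p in rb: print(p[0],(onz(b,[p[0]],.085)*1000).round(1))
```

```text
top [508.1 117. ] [388.  362.9] 86.3
[[314.5, -64.9000015258789], [676.5999755859375, -88.30000305175781], [701.7000122070312, 298.8999938964844], [339.5, 322.29998779296875]]
screw/px hsv [114  17 153]
scene [507.3 119.1] [391.7 367.2] 86.27
[[311.29998779296875, -64.4000015258789], [677.7000122070312, -88.30000305175781], [703.2000122070312, 302.6000061035156], [336.79998779296875, 326.3999938964844]]
screw/px hsv [76 86 80]
[([404.7, 202.0], [402, 200, 6, 5, 24]), ([452.0, 203.0], [452, 201, 1, 5, 5]), ([454.9, 221.5], [452, 219, 6, 6, 27]), ([421.3, 231.8], [415, 226, 13, 13, 127]), ([460.1, 266.5], [458, 264, 6, 6, 27]), ([417.2, 270.5], [414, 268, 7, 6, 30])]
[404.7, 202.0] [298.8, 306.8] [ 613.8 -159.3   96.4] [0.9 0.9]
[452.0, 203.0] [251.0, 308.1] [ 595.6 -249.   193.1] [3.9 3.9]
[454.9, 221.5] [215.6, 274.5] [ 543.2 -248.   236.2] [1.4 1.4]
[454.9, 221.5] [230.8, 346.3] [ 566.8 -281.1   96.3] [0.7 0.7]
[421.3, 231.8] [251.0, 308.1] [ 541.8 -201.7   84.9] [0.2 0.2]
[460.1, 266.5] [178.7, 318.0] [ 457.4 -291.6   96.2] [0.6 0.6]
[417.2, 270.5] [215.6, 274.5] [ 446.8 -188.    96.6] [0.5 0.5]
[417.2, 270.5] [230.8, 346.3] [ 462.5 -222.1 -111.4] [3.6 3.6]
[215.6, 274.5] [[ 439.3 -182.6   85. ]]
[251.0, 308.1] [[ 541.8 -201.9   85. ]]
[298.8, 306.8] [[ 609.6 -153.1   85. ]]
[178.7, 318.0] [[ 450.3 -288.    85. ]]
[230.8, 346.3] [[ 561.7 -277.3   85. ]]
```

Emit:
arm_command(rows="25 -46 -10 0 0 -7.2; 51 -92 -20 0 0 -14.3; 76 -138 -30 0 0 -21.5; 102 -184 -40 0 0 -28.7; 127 -230 -50 0 0 -35.8; 152 -276 -60 0 0 -43; 178 -322 -70 0 0 -50.2; 203 -368 -80 0 0 -57.4; 229 -414 -90 0 0 -64.5; 254 -460 -100 0 0 -71.7; 254 -460 -100 0 0 -71.7; 254 -460 -100 0 0 -71.7", jaw=0.35)

```text
t: 1.7
tool_pos: [0.4882, 0.1192, 0.203]
tool_rot: [-2.291, -2.147, 0.001]
contact_force: [1.0, -0.5, -0.3]
opening: 0.03
```

Run:
```python
from h import *
w=cam('wrist'); cv2.imwrite('pics/w1.png',w['bgr']); print(np.round(w['T_tool_cam'],3).tolist())
o=monitor.get_obs();print(o['t'],o['tool_pos'],o['tool_rot'],o['opening'],o['q'])
E0=np.array([500.2,118.5]);
import math
th=math.radians(-3.7)
def W(x,y,z): return [ (E0[0]+x*math.cos(th)-y*math.sin(th))/1000,(E0[1]+x*math.sin(th)+y*math.cos(th))/1000,z/1000]
print(proj(w,[W(-12,0,6),W(-12,25,6),W(-12,-25,6),W(-54,25,6),W(-54,-25,6),W(-82,82,12),W(-82,-82,12),W(96,82,12),W(96,-82,12)]).round(0).tolist())
for b in blobs(w,*RED): print(b)
```

```text
[[-0.0, -0.961, -0.275, 0.071], [1.0, -0.0, -0.001, 0.0], [0.001, -0.275, 0.961, -0.07], [0.0, 0.0, 0.0, 1.0]]
1.75 [0.48813905 0.11972569 0.20321313] [-2.29048928e+00 -2.14818183e+00  9.41433748e-04] 0.02978736033236552 [ 9.20546040e-02 -1.59254067e-01  1.98936781e+00  7.33619333e-04
  1.31279073e+00  1.55966643e-01]
[[317.0, 230.0], [317.0, 200.0], [317.0, 259.0], [265.0, 200.0], [267.0, 259.0], [222.0, 124.0], [237.0, 323.0], [465.0, 124.0], [442.0, 323.0]]
([302.4, 225.5], [261, 192, 64, 70, 1734])
```

View pics/w1.png

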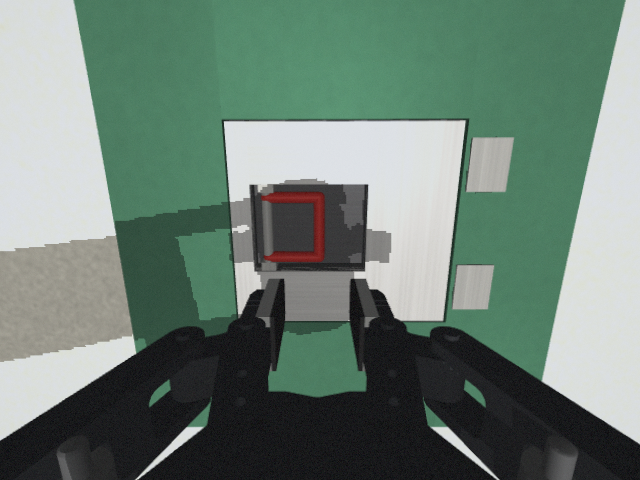

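Wrist view: the bar is at column ~320, rows 192–262, about 2 mm from the prediction, and the fingers straddle it in x. Next I descend and grip.

Emit:
arm_command(rows="1.5 1.5 -30 0 0 0; 1.5 1.5 -60 0 0 0; 1.5 1.5 -90 0 0 0; 1.5 1.5 -110 0 0 0; 1.5 1.5 -125 0 0 0; 1.5 1.5 -133 0 0 0; 1.5 1.5 -133 0 0 0; 1.5 1.5 -133 0 0 0")

```text
t: 2.75
tool_pos: [0.4903, 0.1214, 0.0711]
tool_rot: [-2.291, -2.149, -0.001]
contact_force: [-0.4, -0.2, 0.0]
opening: 0.0296
```

Emit:
arm_command(rows="0 0 0 0 0 0; 0 0 0 0 0 0; 0 0 0 0 0 0; 0 0 0 0 0 0; 0 0 0 0 0 0; 0 0 0 0 0 0", jaw=0, squeeze=25)

```text
t: 3.5
tool_pos: [0.4898, 0.1215, 0.0714]
tool_rot: [-2.29, -2.148, 0.001]
contact_force: [-5.9, 0.8, 6.9]
opening: 0.0078
```

Emit:
arm_command(rows="-0.6 0 7.3 0 0 0; -2.5 0.2 14.4 0 0 0; -5.6 0.4 21 0 0 0; -9.8 0.6 27 0 0 0; -15 1 32.2 0 0 0; -21 1.4 36.4 0 0 0; -27.6 1.8 39.5 0 0 0; -34.7 2.2 41.4 0 0 0; -40 2.6 42 0 0 0; -41.5 2.7 42 0 0 0; -41.5 2.7 42 0 0 0")

```text
t: 4.88
tool_pos: [0.4526, 0.124, 0.1185]
tool_rot: [2.286, 2.145, 0.012]
contact_force: [4.0, -2.2, 12.4]
opening: 0.0075
```

Run:
```python
from h import *
w=cam('wrist');b=cam('scene'); c=cv2.resize(b['bgr'][140:300,200:420],(800,582),interpolation=cv2.INTER_CUBIC); cv2.imwrite('pics/s1.png',np.hstack([c[:,:440],cv2.resize(w['bgr'][120:480,180:460],(360,582))]))
```

```text
(no output)
```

View pics/s1.png

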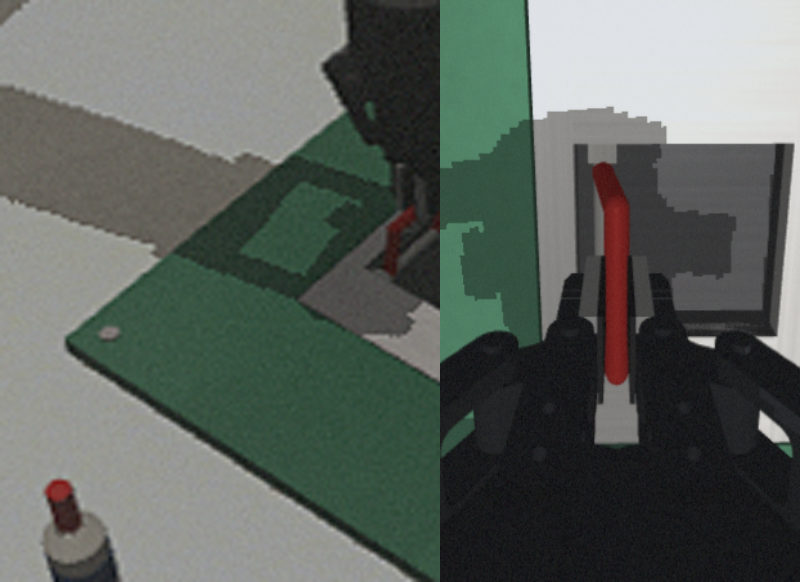

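Ring nearly upright and held. Next I lift the hatch in an arc.

Emit:
arm_command(rows="4 0 12 0 0 0; 8.5 -0.5 24.8 0 0 0; 14 -0.9 36.5 0 0 0; 21 -1.4 47.8 0 0 0; 29 -1.9 58.5 0 0 0; 37.6 -2.4 68.2 0 0 0; 47 -3 77 0 0 0; 57 -3.7 85.4 0 0 0; 57 -3.7 85.4 0 0 0; 57 -3.7 85.4 0 0 0")

```text
t: 6.22
tool_pos: [0.5093, 0.1203, 0.2041]
tool_rot: [2.286, 2.146, 0.011]
contact_force: [-3.8, 0.6, -1.8]
opening: 0.0056
```

Run:
```python
from h import *
b=cam('scene'); cv2.imwrite('pics/s2.png',b['bgr'][100:360,150:500])
```

```text
(no output)
```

View pics/s2.png

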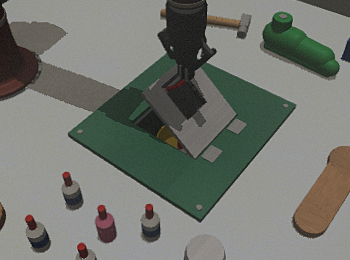

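Emit:
arm_command(rows="0 0 0 0 0 0; 0 0 0 0 0 0; 0 0 0 0 0 0; 0 0 -3 0 0 0; 0 0 -7 0 0 0; 0 0 -7 0 0 0", jaw=0.22)

```text
t: 7.02
tool_pos: [0.5089, 0.1203, 0.1963]
tool_rot: [2.287, 2.146, 0.01]
contact_force: [-0.3, -0.1, -0.2]
opening: 0.0191
```

Emit:
arm_command(rows="0 0 0 0 0 0; 0 0 0 0 0 0; 0 0 0 0 0 0; 0 0 0 0 0 0; 0 0 0 0 0 0", jaw=0)

```text
t: 7.65
tool_pos: [0.509, 0.1203, 0.1963]
tool_rot: [2.287, 2.146, 0.01]
contact_force: [0.1, 0.8, -1.1]
opening: 0.0075
```

Emit:
arm_command(rows="11 -0.7 7 0 0 0; 22.4 -1.4 13.6 0 0 0; 34.5 -2.2 18.7 0 0 0; 47 -3 23 0 0 0; 59.5 -3.8 26 0 0 0; 72.5 -4.7 28 0 0 0; 85.5 -5.5 28.8 0 0 0; 99 -6.4 28.6 0 0 0; 112 -7.2 27 0 0 0; 125 -8 24.6 0 0 0; 125 -8 24.6 0 0 0")

```text
t: 9.02
tool_pos: [0.6348, 0.1123, 0.2213]
tool_rot: [2.286, 2.145, 0.011]
contact_force: [1.0, 0.6, 1.1]
opening: 0.0076
```

Emit:
arm_command(rows="9 -0.6 -2 0 0 0; 18 -1.2 -5 0 0 0; 26 -1.7 -8 0 0 0; 26 -1.7 -8 0 0 0")

```text
t: 9.52
tool_pos: [0.6628, 0.1105, 0.2156]
tool_rot: [2.285, 2.143, 0.016]
contact_force: [-0.4, 0.5, 8.9]
opening: 0.0072
```

Run:
```python
from h import *
b=cam('scene'); a=cam('top');cv2.imwrite('pics/s3.png',np.hstack([b['bgr'][80:340,180:480],a['bgr'][160:420,200:500]]))
```

```text
(no output)
```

View pics/s3.png

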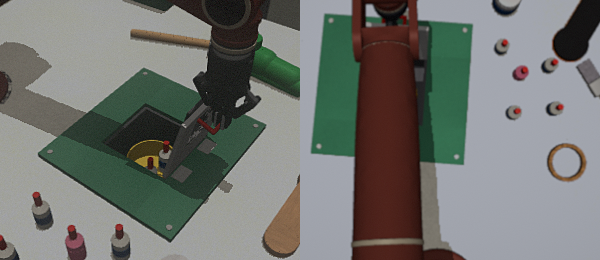

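Emit:
arm_command(rows="0 0 0 0 0 0; 0 0 0 0 0 0; 0 0 0 0 0 0; 0 0 10 0 0 0; 0 0 30 0 0 0; 0 0 60 0 0 0; 0 0 110 0 0 0; -20 0 150 0 0 0; -70 0 170 0 0 0; -130 0 170 0 0 0; -180 0 170 0 0 0; -180 0 170 0 0 0", jaw=0.2)

```text
t: 11.12
tool_pos: [0.4798, 0.1108, 0.3863]
tool_rot: [2.283, 2.144, 0.018]
contact_force: [0.6, -0.1, 0.4]
opening: 0.0171
```

Run:
```python
from h import *
w=cam('wrist');b=cam('scene');cv2.imwrite('pics/w4.png',w['bgr']);cv2.imwrite('pics/s4.png',cv2.resize(b['bgr'][120:340,200:480],None,fx=2,fy=2))
for b in blobs(w,*RED): print(b)
```

```text
([339.8, 160.5], [335, 156, 10, 10, 80])
([507.1, 205.5], [497, 175, 20, 62, 611])
([339.8, 205.1], [336, 200, 9, 12, 84])
```

View pics/w4.png

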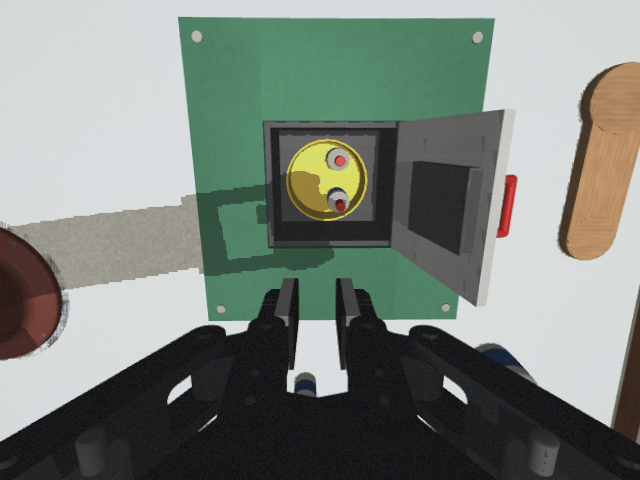

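View pics/s4.png

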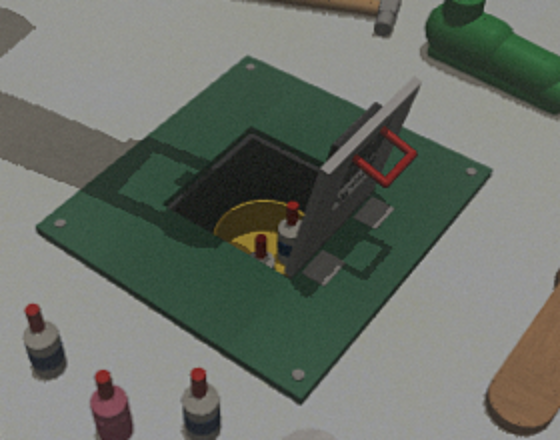

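Run:
```python
from h import *
import math
w=cam('wrist')
h=cv2.cvtColor(w['bgr'],cv2.COLOR_BGR2HSV)
m=cv2.inRange(h,np.array((20,90,50)),np.array((35,255,255)))
c=max(cv2.findContours(cv2.morphologyEx(m,cv2.MORPH_CLOSE,np.ones((5,5))),cv2.RETR_EXTERNAL,cv2.CHAIN_APPROX_NONE)[0],key=cv2.contourArea)
P=onz(w,c.reshape(-1,2)+0.,-.062)[:,:2]*1000
ce,r=cv2.minEnclosingCircle(P.astype(np.float32)); print('rim',ce,r)
A=np.c_[2*P,np.ones(len(P))];s=np.linalg.lstsq(A,(P**2).sum(1),rcond=None)[0];print('lsq',s[:2],math.sqrt(s[2]+s[0]**2+s[1]**2))
m=cv2.inRange(h,np.array((65,60,30)),np.array((90,255,255)))
c=max(cv2.findContours(m,cv2.RETR_EXTERNAL,cv2.CHAIN_APPROX_NONE)[0],key=cv2.contourArea).reshape(-1,2)
print('screws',(onz(w,[(196.5,37),(477.5,37.5),(221,309),(446,308)],.012)*1000).round(1)[:,:2].tolist())
C=np.array(ce)
for u in((340,160.5),(339.8,203)):
    X=onz(w,[u],-.024)[0,:2]*1000; d=X-C; print(X.round(1),np.hypot(*d).round(1),math.degrees(math.atan2(d[1],d[0])))
```

```text
rim (501.33404541015625, 120.86768341064453) 62.60896301269531
lsq [501.36088619 120.87946284] 61.725543594131516
screws [[360.5, 304.6], [688.4, 283.9], [338.6, -45.4], [666.7, -67.4]]
[523.8 152. ] 38.4 54.16837600773383
[520.8  92.1] 34.7 -55.84728567847991
```

The canister axis is at world (501.3, 120.9). The wrist view shows two stored bottles, at (340,160) and (340,205), about 38 mm out at +54° and −57°. The hatch is at ~1.75 rad and stays there. Free places are at 178°, 116° and 240° plus the centre, which suits four bottles. Next is B4.

Emit:
arm_command(rows="-3 -30 -5 0 0 9; -6 -60 -20 0 0 18; -10 -90 -40 0 0 27; -13 -120 -55 0 0 36; -17 -150 -70 0 0 45; -20 -180 -85 0 0 54; -23 -210 -100 0 0 63; -26 -240 -115 0 0 72; -30 -270 -125 0 0 81; -33 -299 -136 0 0 90; -33 -299 -136 0 0 90; -33 -299 -136 0 0 90", jaw=0.5)

```text
t: 12.78
tool_pos: [0.4506, -0.1886, 0.2506]
tool_rot: [-0.103, -3.138, -0.025]
contact_force: [-0.3, -0.1, 0.2]
opening: 0.0427
```

```bash
cat > look.py <<'E'
from h import *
# caps seen by the wrist camera, cast to cap-top height, plus scene tri
w=cam('wrist');b=cam('scene');o=monitor.get_obs()
p=o['tool_pos']*1000; R=Ro.from_rotvec(o['tool_rot']).as_matrix()
print('t',o['t'],'tcp',p.round(1),'toolz',R[:,2].round(3),'yaw y',np.degrees(np.arctan2(R[1,1],R[0,1])).round(1),'q',np.round(o['q'],2))
for c,s in blobs(w,*RED,40):
    X=onz(w,[c],.09)[0]*1000; print('w',c,s,'at90',X[:2].round(1))
for c,s in blobs(b,*RED,20):
    if 260<c[1]<360: print('s',c,'at90',(onz(b,[c],.09)[0,:2]*1000).round(1))
cv2.imwrite('pics/last_w.png',w['bgr']);cv2.imwrite('pics/last_s.png',b['bgr'])
E
python3 look.py
```

```text
t 12.875 tcp [ 450.6 -188.1  250.9] toolz [-0.     0.015 -1.   ] yaw y 86.3 q [-0.55 -0.24  1.98  0.01  1.41 -2.06]
w [314.6, 239.5] [306, 231, 19, 18, 267] at90 [ 449.  -186.7]
w [631.5, 253.2] [625, 247, 14, 13, 135] at90 [475.5  41.5]
w [570.5, 254.8] [564, 249, 14, 12, 128] at90 [473.7  -2. ]
w [169.5, 264.1] [160, 256, 20, 17, 266] at90 [ 460.1 -292.4]
w [299.3, 364.2] [292, 357, 16, 15, 192] at90 [ 551.3 -205.8]
s [215.8, 274.2] at90 [ 442.5 -184. ]
s [250.9, 308.1] at90 [ 544.2 -204. ]
s [298.8, 306.8] at90 [ 611.7 -155.5]
s [178.6, 317.9] at90 [ 453.4 -289.3]
s [230.8, 346.4] at90 [ 564.3 -278.9]
```

Emit:
arm_command(rows="-2.5 0.8 -30 -0.9 0 0; -2.5 0.8 -60 -0.9 0 0; -2.5 0.8 -85 -0.9 0 0; -2.5 0.8 -100 -0.9 0 0; -2.5 0.8 -110 -0.9 0 0; -2.5 0.8 -110 -0.9 0 0; -2.5 0.8 -110 -0.9 0 0")

```text
t: 13.75
tool_pos: [0.4487, -0.1876, 0.1419]
tool_rot: [0.1, 3.138, -0.002]
contact_force: [-0.6, -0.5, -0.0]
opening: 0.0425
```

Emit:
arm_command(rows="0 0 0 0 0 0; 0 0 0 0 0 0; 0 0 0 0 0 0; 0 0 0 0 0 0; 0 0 0 0 0 0; 0 0 0 0 0 0", jaw=0, squeeze=25)

```text
t: 14.5
tool_pos: [0.4493, -0.1878, 0.1429]
tool_rot: [0.1, 3.137, -0.003]
contact_force: [0.3, 1.7, 5.8]
opening: 0.0129
```

Run:
```python
from h import *
o=monitor.get_obs();print(o['t'],o['tool_pos'],Ro.from_rotvec(o['tool_rot']).as_matrix()[:,2],o['opening'],o['contact_force'])
w=cam('wrist');cv2.imwrite('pics/w5.png',w['bgr'][120:])
```

```text
14.5 [ 0.44925991 -0.18776852  0.14287614] [ 0.00292985 -0.00176917 -0.99999414] 0.012923836622995864 [0.29705698 1.70171172 5.84034696]
```

View pics/w5.png

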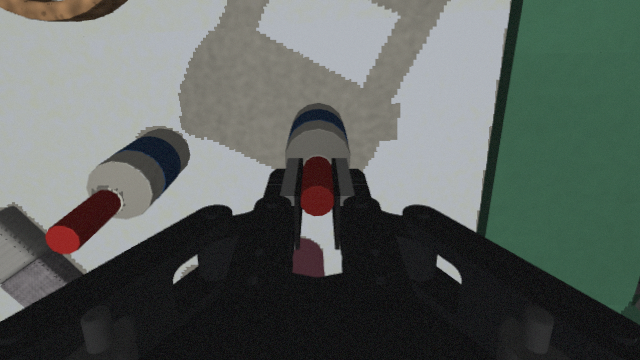

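Wrist view: the cap is held centrally between the pads at (317,305), the bottle upright. I carry it to the 178° place.

Emit:
arm_command(rows="0 0 25 0 0 0; 0 0 60 0 0 0; 1 20 90 0 0 0; 2 55 102 0 0 0; 3 95 102 0 0 0; 5 135 102 0 0 0; 7 175 102 0 0 0; 9 215 102 0 0 0; 11 255 102 0 0 0; 13 290 102 0 0 0; 13.7 310 102 0 0 0; 13.7 310 102 0 0 0")

```text
t: 16.05
tool_pos: [0.4625, 0.123, 0.244]
tool_rot: [0.097, 3.139, -0.004]
contact_force: [0.1, -0.9, -0.2]
opening: 0.0126
```

Emit:
arm_command(rows="0 0 0 0 0 0; 0 0 -40 0 0 0; 0 0 -80 0 0 0; 0 0 -80 0 0 0; 0 0 -80 0 0 0")

```text
t: 16.68
tool_pos: [0.4633, 0.1225, 0.1654]
tool_rot: [0.098, 3.137, -0.004]
contact_force: [0.1, -0.8, -0.4]
opening: 0.0132
```

```bash
python3 look.py; python3 -c "
import cv2
a=cv2.imread('pics/last_s.png');cv2.imwrite('pics/c1.png',cv2.resize(a[120:340,200:480],None,fx=2,fy=2))"
```

```text
t 16.775 tcp [463.9 122.9 166.3] toolz [ 0.005 -0.002 -1.   ] yaw y 86.4 q [ 0.1  -0.18  2.07 -0.    1.24 -1.4 ]
w [355.0, 282.8] [350, 275, 13, 17, 126] at90 [459.2 141.3]
w [279.7, 282.9] [273, 277, 13, 13, 104] at90 [457.1 106.2]
w [316.8, 307.1] [300, 277, 34, 59, 1629] at90 [470.6 122.7]
s [250.9, 308.0] at90 [ 544.1 -203.9]
s [298.7, 306.9] at90 [ 611.7 -155.8]
s [178.7, 318.0] at90 [ 453.6 -289.4]
s [230.8, 346.3] at90 [ 564.2 -278.8]
```

Emit:
arm_command(rows="-1 -0.5 -30 0 0 0; -1 -0.5 -60 0 0 0; -1 -0.5 -90 0 0 0; -1 -0.5 -115 0 0 0; -1 -0.5 -130 0 0 0; -1 -0.5 -136 0 0 0; -1 -0.5 -139 0 0 0; -1 -0.5 -139.5 0 0 0; -1 -0.5 -139.5 0 0 0")

```text
t: 17.9
tool_pos: [0.4634, 0.1224, 0.0275]
tool_rot: [0.097, 3.133, -0.003]
contact_force: [-0.1, -0.3, -1.3]
opening: 0.013
```

Emit:
arm_command(rows="0 0 0 0 0 0; 0 0 0 0 0 0; 0 0 0 0 0 0; 0 0 0 0 0 0; 0 0 25 0 0 0; 0 0 60 0 0 0; 0 0 110 0 0 0; 0 0 160 0 0 0; 0 0 220 0 0 0; 0 0 220 0 0 0", jaw=0.28)

```text
t: 19.15
tool_pos: [0.4662, 0.1228, 0.2542]
tool_rot: [0.097, 3.121, -0.0]
contact_force: [-0.2, 0.1, -0.1]
opening: 0.0238
```

```bash
python3 look.py;  python3 -c "
import cv2
a=cv2.imread('pics/last_w.png');b=cv2.imread('pics/last_s.png');import numpy as np;cv2.imwrite('pics/c2.png',np.hstack([a[150:450,150:490],cv2.resize(b[180:300,240:400],(400,300))]))"
```

```text
t 19.25 tcp [463.6 122.5 248.2] toolz [ 0.008 -0.002 -1.   ] yaw y 86.5 q [ 0.1  -0.27  2.01 -0.    1.4  -1.4 ]
w [300.0, 200.8] [294, 193, 13, 16, 168] at90 [439.9 113.5]
w [344.8, 249.0] [339, 239, 13, 20, 195] at90 [477.6 143.5]
w [287.3, 250.4] [281, 241, 13, 19, 192] at90 [476.  101.4]
w [12.5, 410.4] [0, 396, 30, 36, 501] at90 [ 603.4 -141.3]
s [250.9, 308.0] at90 [ 544.1 -203.9]
s [298.7, 306.9] at90 [ 611.7 -155.8]
s [178.7, 318.0] at90 [ 453.6 -289.4]
s [230.8, 346.3] at90 [ 564.2 -278.8]
```

View pics/c2.png

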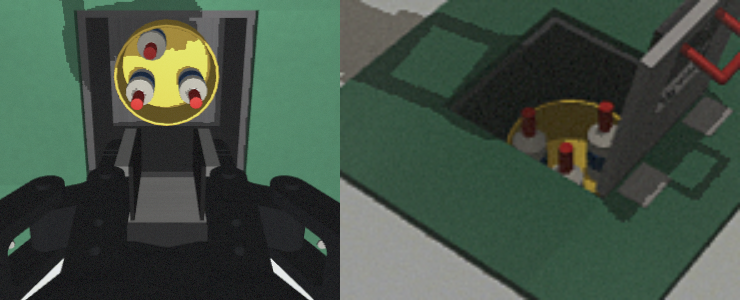

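```bash
cat >> look.py <<'E'
print('canister caps rel. axis (at z=-24):')
for c,s in blobs(w,*RED,40):
    u=[c[0],s[1]+s[3]-6.5]; X=onz(w,[u],-.022)[0,:2]*1000-[501.3,120.9]
    if np.hypot(*X)<60: print(u,X.round(1),np.hypot(*X).round(1),np.degrees(np.arctan2(X[1],X[0])).round(0))
E
python3 look.py|tail -4
```

```text
canister caps rel. axis (at z=-24):
[300.1, 210.5] [-36.6 -15.2] 39.6 -157.0
[287.8, 260.5] [ 17.2 -32.6] 36.8 -62.0
[346.0, 259.5] [20.  29.9] 36.0 56.0
```

The first bottle stands in the canister but at 203° rather than 178°. The picture shows three caps there, at (150,50), (137,103) and (195,102). The remaining three still fit at 130°, 357° and the centre. Next is the bottle at (457,−291).

Emit:
arm_command(rows="0 -40 0 0 0 0; 0 -80 0 0 0 0; -1 -120 0 0 0 0; -1 -170 0 0 0 0; -2 -220 0 0 0 0; -3 -270 0 0 0 0; -4 -320 0 0 0 0; -5 -370 0 0 0 0; -5 -400 0 0 0 0; -5 -414 0 0 0 0; -5 -414 0 0 0 0; -5 -414 0 0 0 0", jaw=0.5)

```text
t: 20.85
tool_pos: [0.4575, -0.2905, 0.245]
tool_rot: [0.096, 3.137, -0.002]
contact_force: [0.2, 0.5, -0.2]
opening: 0.0424
```

```bash
python3 look.py
```

```text
t 20.95 tcp [ 457.7 -290.5  245.5] toolz [ 0.003 -0.002 -1.   ] yaw y 86.5 q [-0.7  -0.1   1.87  0.    1.38 -2.21]
w [315.8, 246.5] [307, 238, 19, 18, 272] at90 [ 460.  -290.7]
w [338.3, 380.3] [330, 374, 17, 14, 194] at90 [ 571.9 -279.8]
s [250.9, 308.1] at90 [ 544.2 -204. ]
s [298.8, 306.8] at90 [ 611.7 -155.5]
s [178.5, 317.9] at90 [ 453.2 -289.4]
s [230.8, 346.4] at90 [ 564.3 -278.9]
canister caps rel. axis (at z=-24):
```

Emit:
arm_command(rows="0.5 0 -30 0 0 0; 0.5 0 -60 0 0 0; 0.5 0 -85 0 0 0; 0.5 0 -97 0 0 0; 0.5 0 -103 0 0 0; 0.5 0 -103 0 0 0; 0.5 0 -103 0 0 0")

```text
t: 21.82
tool_pos: [0.4587, -0.2909, 0.1437]
tool_rot: [0.095, 3.135, -0.005]
contact_force: [1.2, 0.8, 0.3]
opening: 0.0427
```

Emit:
arm_command(rows="0 0 0 0 0 0; 0 0 0 0 0 0; 0 0 0 0 0 0; 0 0 0 0 0 0; 0 0 0 0 0 0; 0 0 0 0 0 0", jaw=0)

```text
t: 22.58
tool_pos: [0.4592, -0.2913, 0.1446]
tool_rot: [0.095, 3.134, -0.006]
contact_force: [-1.4, 0.4, 4.7]
opening: 0.0128
```

Emit:
arm_command(rows="0 0 25 0 0 0; 0 0 60 0 0 0; 1 30 90 0 0 0; 2 70 100 0 0 0; 4 110 100 0 0 0; 6 155 100 0 0 0; 8 200 100 0 0 0; 10 250 100 0 0 0; 12 300 100 0 0 0; 14 350 100 0 0 0; 15 400 100 0 0 0; 16.4 443 100 0 0 0")

```text
t: 24.08
tool_pos: [0.4749, 0.1534, 0.2437]
tool_rot: [0.094, 3.135, -0.006]
contact_force: [0.3, -0.2, -0.7]
opening: 0.0128
```

Emit:
arm_command(rows="0 0 0 0 0 0; 0 0 0 0 0 0; 0 0 -40 0 0 0; 0 0 -80 0 0 0; 0 0 -80 0 0 0; 0 0 -80 0 0 0")

```text
t: 24.82
tool_pos: [0.4757, 0.1528, 0.1651]
tool_rot: [0.096, 3.133, -0.006]
contact_force: [0.3, -1.2, -0.6]
opening: 0.0133
```

```bash
python3 look.py
```

```text
t 24.925 tcp [476.3 153.2 166.1] toolz [ 0.009 -0.004 -1.   ] yaw y 86.5 q [ 0.16 -0.12  2.02 -0.01  1.23 -1.34]
w [257.6, 216.2] [247, 205, 22, 23, 345] at90 [437.4 129.5]
w [244.3, 278.6] [234, 265, 21, 27, 384] at90 [466.5 120.1]
w [316.8, 306.5] [301, 277, 33, 58, 1586] at90 [482.9 152.8]
s [250.9, 308.0] at90 [ 544.1 -203.9]
s [298.8, 306.8] at90 [ 611.7 -155.5]
s [230.8, 346.3] at90 [ 564.2 -278.8]
canister caps rel. axis (at z=-24):
[257.6, 221.5] [-35.3 -13.9] 38.0 -158.0
[244.3, 285.5] [ 18.4 -31. ] 36.0 -59.0
```

Emit:
arm_command(rows="-0.7 -1.5 -30 0 0.5 0; -0.7 -1.5 -60 0 0.5 0; -0.7 -1.5 -90 0 0.5 0; -0.7 -1.5 -115 0 0.5 0; -0.7 -1.5 -128 0 0.5 0; -0.7 -1.5 -134 0 0.5 0; -0.7 -1.5 -137.5 0 0.5 0; -0.7 -1.5 -137.5 0 0.5 0; -0.7 -1.5 -137.5 0 0.5 0")

```text
t: 26.05
tool_pos: [0.4761, 0.1518, 0.0293]
tool_rot: [0.095, 3.138, -0.005]
contact_force: [0.0, 0.0, -0.6]
opening: 0.013
```

Emit:
arm_command(rows="0 0 0 0 0 0; 0 0 0 0 0 0; 0 0 0 0 0 0; 0 0 0 0 0 0; 0 0 0 0 0 0; 0 0 0 0 0 0", jaw=0.28)

```text
t: 26.8
tool_pos: [0.4761, 0.1518, 0.0293]
tool_rot: [0.095, 3.139, -0.005]
contact_force: [0.2, -0.3, 0.9]
opening: 0.0241
```

```bash
python3 look.py
```

```text
t 26.9 tcp [476.1 151.8  29.3] toolz [ 0.002 -0.004 -1.   ] yaw y 86.5 q [ 0.16  0.11  2.07 -0.    0.96 -1.35]
w [204.5, 287.2] [179, 259, 52, 56, 1801] at90 [410.6 153.5]
w [316.5, 303.7] [300, 275, 34, 57, 1564] at90 [411.3 156.7]
w [320.7, 378.1] [307, 358, 29, 39, 952] at90 [413.9 156.7]
w [174.5, 388.5] [166, 379, 15, 20, 85] at90 [414. 152.]
s [250.9, 308.1] at90 [ 544.2 -204. ]
s [298.7, 306.9] at90 [ 611.7 -155.8]
s [230.8, 346.4] at90 [ 564.3 -278.9]
canister caps rel. axis (at z=-24):
[204.5, 308.5] [-32.8 -12.8] 35.2 -159.0
[316.5, 325.5] [-22.5  31.2] 38.5 126.0
[320.7, 390.5] [ 8.9 31.1] 32.4 74.0
[174.5, 392.5] [  6.  -31.6] 32.2 -79.0
```

Emit:
arm_command(rows="0 0 6 0 0 0; 0 0 14 0 0 0; 0 0 24 0 0 0; 0 0 36 0 0 0; 0 0 70 0 0 0; 0 0 120 0 0 0; 0 0 170 0 0 0; 0 0 220 0 0 0; 0 0 220 0 0 0; 0 0 220 0 0 0")

```text
t: 28.15
tool_pos: [0.4758, 0.1518, 0.2495]
tool_rot: [0.095, 3.138, -0.005]
contact_force: [-0.6, 0.5, -0.9]
opening: 0.0243
```

```bash
python3 look.py
```

```text
t 28.25 tcp [475.2 151.6 247.6] toolz [-0.001 -0.004 -1.   ] yaw y 86.5 q [ 0.16 -0.21  1.96 -0.    1.4  -1.35]
w [272.1, 199.5] [265, 192, 15, 16, 180] at90 [444.  123.2]
w [317.5, 206.8] [312, 199, 12, 17, 170] at90 [450.9 154.1]
w [319.4, 248.1] [314, 239, 12, 19, 194] at90 [481.  153.6]
w [261.0, 249.2] [253, 240, 16, 19, 204] at90 [479.3 111.8]
s [250.9, 308.1] at90 [ 544.2 -204. ]
s [298.8, 306.8] at90 [ 611.7 -155.5]
s [230.8, 346.3] at90 [ 564.2 -278.8]
canister caps rel. axis (at z=-24):
[272.1, 201.5] [-36.9 -14.4] 39.6 -159.0
[317.5, 209.5] [-25.8  31.6] 40.8 129.0
[319.4, 251.5] [20.  30.9] 36.7 57.0
[261.0, 252.5] [ 17.3 -31.6] 36.0 -61.0
```

Emit:
arm_command(rows="0 -50 0 0 0 0; 0 -105 0 0 0 0; 0 -160 0 0 0 0; 10 -210 0 0 0 0; 40 -245 0 0 0 0; 75 -275 0 0 0 0; 110 -300 0 0 0 0; 138 -309 0 0 0 0; 138 -309 0 0 0 0; 138 -309 0 0 0 0", jaw=0.5)

```text
t: 29.5
tool_pos: [0.6122, -0.1568, 0.2459]
tool_rot: [-0.094, -3.136, 0.005]
contact_force: [-0.6, -0.5, 0.7]
opening: 0.0427
```

```bash
python3 look.py
```

```text
t 29.6 tcp [ 612.2 -156.7  246.9] toolz [-0.003 -0.003 -1.   ] yaw y 86.6 q [-0.37  0.11  1.65 -0.    1.38 -1.88]
w [605.1, 28.5] [597, 20, 17, 18, 233] at90 [490.6  19.8]
w [574.3, 97.4] [567, 90, 16, 16, 202] at90 [527.1   8. ]
w [235.0, 155.4] [225, 145, 21, 22, 361] at90 [ 548.5 -206.1]
w [126.5, 194.0] [116, 184, 22, 21, 353] at90 [ 569.3 -281.9]
w [315.5, 250.2] [306, 242, 19, 18, 266] at90 [ 616.6 -157.7]
w [4.4, 416.6] [0, 399, 11, 32, 114] at90 [ 742.1 -416.8]
s [250.7, 308.1] at90 [ 543.9 -204.2]
s [298.6, 306.8] at90 [ 611.4 -155.7]
s [230.8, 346.5] at90 [ 564.4 -279. ]
canister caps rel. axis (at z=-24):
[605.1, 31.5] [-34.4 -15.7] 37.8 -155.0
[574.3, 99.5] [ 19.6 -33.5] 38.8 -60.0
```

Emit:
arm_command(rows="2 -1 -30 0 0 0; 2 -1 -60 0 0 0; 2 -1 -85 0 0 0; 2 -1 -97 0 0 0; 2 -1 -104 0 0 0; 2 -1 -104 0 0 0; 2 -1 -104 0 0 0")

```text
t: 30.48
tool_pos: [0.6149, -0.1579, 0.1442]
tool_rot: [-0.094, -3.139, 0.007]
contact_force: [1.3, -0.5, 0.4]
opening: 0.0428
```

Emit:
arm_command(rows="0 0 0 0 0 0; 0 0 0 0 0 0; 0 0 0 0 0 0; 0 0 0 0 0 0; 0 0 0 0 0 0; 0 0 0 0 0 0", jaw=0)

```text
t: 31.22
tool_pos: [0.6154, -0.1582, 0.1452]
tool_rot: [0.094, 3.14, -0.007]
contact_force: [0.3, -0.6, 5.3]
opening: 0.0132
```

Emit:
arm_command(rows="0 0 25 0 0 0; 0 0 60 0 0 0; -15 5 90 0 0 0; -45 25 100 0 0 0; -80 60 100 0 0 0; -100 100 100 0 0 0; -100 145 100 0 0 0; -100 190 100 0 0 0; -97 235 100 0 0 0; -88 265 100 0 0 0; -76 278 100 0 0 0; -76 278 100 0 0 0")

```text
t: 32.72
tool_pos: [0.5398, 0.1199, 0.2446]
tool_rot: [-0.093, -3.14, 0.008]
contact_force: [-0.6, -0.2, -0.0]
opening: 0.0129
```

Emit:
arm_command(rows="0 0 0 0 0 0; 0 0 0 0 0 0; 0 0 -30 0 0 0; 0 0 -60 0 0 0; 0 0 -60 0 0 0; 0 0 -60 0 0 0")

```text
t: 33.48
tool_pos: [0.5404, 0.1196, 0.1858]
tool_rot: [0.094, 3.139, -0.008]
contact_force: [-0.1, 0.1, -0.6]
opening: 0.0129
```

```bash
python3 look.py; python3 -c "
import cv2,numpy as np
a=cv2.imread('pics/last_w.png');b=cv2.imread('pics/last_s.png');cv2.imwrite('pics/c3.png',np.hstack([a[100:480,100:500],cv2.resize(b[120:300,220:400],(380,380))]))"
```

```text
t 33.575 tcp [540.9 119.8 186.6] toolz [ 0.003 -0.005 -1.   ] yaw y 86.6 q [ 0.09 -0.01  1.88 -0.01  1.27 -1.42]
w [293.3, 132.7] [285, 124, 18, 18, 242] at90 [467.1 113.3]
w [352.6, 142.7] [344, 135, 18, 17, 245] at90 [473.3 140.9]
w [352.9, 198.2] [345, 188, 17, 21, 263] at90 [499.8 140.3]
w [278.5, 199.8] [270, 190, 18, 20, 269] at90 [498.4 103.4]
w [316.8, 307.8] [301, 278, 33, 58, 1564] at90 [558.8 118.8]
s [250.9, 308.0] at90 [ 544.1 -203.9]
s [230.8, 346.4] at90 [ 564.3 -278.9]
canister caps rel. axis (at z=-24):
[293.3, 135.5] [-34.7 -15.7] 38.1 -156.0
[352.6, 145.5] [-24.3  30.8] 39.2 128.0
[352.9, 202.5] [21.6 29.7] 36.7 54.0
[278.5, 203.5] [ 18.7 -32.3] 37.4 -60.0
```

View pics/c3.png

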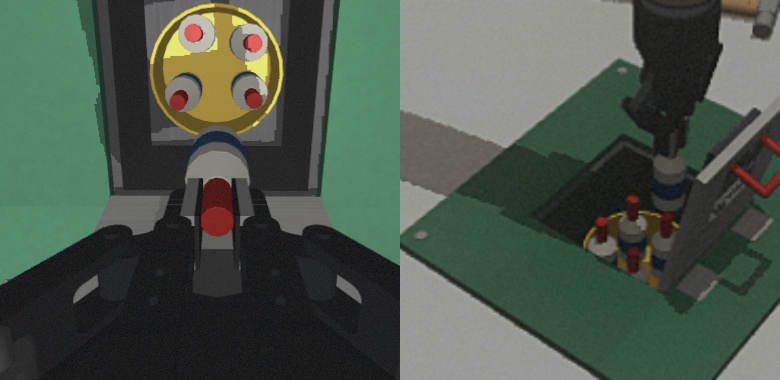

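Wrist and scene crops show the held bottle hanging upright over the +x place, with four caps standing and the hatch clear of the hand. I descend stepwise.

Emit:
arm_command(rows="-0.8 0 -25 0 0 0; -0.8 0 -50 0 0 0; -0.8 0 -75 0 0 0; -0.8 0 -95 0 0 0; -0.8 0 -110 0 0 0; -0.8 0 -120 0 0 0; -0.8 0 -120 0 0 0")

```text
t: 34.45
tool_pos: [0.5398, 0.1198, 0.066]
tool_rot: [0.093, 3.139, -0.008]
contact_force: [0.2, 0.7, 0.1]
opening: 0.0127
```

Emit:
arm_command(rows="0 0 -10 0 0 0; 0 0 -20 0 0 0; 0 0 -30 0 0 0; 0 0 -35 0 0 0; 0 0 -37 0 0 0; 0 0 -37 0 0 0; 0 0 -37 0 0 0")

```text
t: 35.33
tool_pos: [0.5401, 0.1198, 0.0294]
tool_rot: [0.093, 3.138, -0.008]
contact_force: [0.5, 0.1, -1.4]
opening: 0.0129
```

Emit:
arm_command(rows="0 0 0 0 0 0; 0 0 0 0 0 0; 0 0 0 0 0 0; 0 0 0 0 0 0; 0 0 0 0 0 0", jaw=0.26)

```text
t: 35.95
tool_pos: [0.5401, 0.1198, 0.0294]
tool_rot: [0.093, 3.138, -0.008]
contact_force: [1.1, -0.5, 0.2]
opening: 0.0222
```

Emit:
arm_command(rows="0 0 6 0 0 0; 0 0 14 0 0 0; 0 0 24 0 0 0; 0 0 36 0 0 0; 0 0 70 0 0 0; 0 0 120 0 0 0; 0 0 170 0 0 0; -20 0 217 0 0 0; -40 0 217 0 0 0; -40 0 217 0 0 0; -40 0 217 0 0 0")

```text
t: 37.33
tool_pos: [0.5001, 0.1198, 0.2461]
tool_rot: [0.093, 3.138, -0.008]
contact_force: [-0.2, 0.4, -0.2]
opening: 0.0224
```

```bash
python3 look.py
```

```text
t 37.425 tcp [500.2 119.7 245.7] toolz [ 0.001 -0.005 -1.   ] yaw y 86.6 q [ 0.09 -0.17  1.93 -0.01  1.39 -1.42]
w [300.8, 175.0] [294, 168, 14, 15, 161] at90 [452.5 112. ]
w [347.5, 182.5] [341, 175, 14, 16, 165] at90 [459.3 142.8]
w [348.4, 225.9] [342, 217, 14, 18, 193] at90 [489.2 142.4]
w [288.2, 226.9] [281, 218, 15, 19, 189] at90 [487.5 100.7]
w [319.8, 244.5] [314, 235, 13, 19, 193] at90 [501.5 121.9]
s [250.9, 308.1] at90 [ 544.2 -204. ]
s [230.8, 346.3] at90 [ 564.2 -278.8]
canister caps rel. axis (at z=-24):
[300.8, 176.5] [-36.4 -15.4] 39.6 -157.0
[347.5, 184.5] [-25.8  30.6] 40.0 130.0
[348.4, 228.5] [19.7 30. ] 35.9 57.0
[288.2, 230.5] [ 18.2 -32.6] 37.3 -61.0
[319.8, 247.5] [38.7 -0.8] 38.7 -1.0
```

Emit:
arm_command(rows="0 -50 0 0 0 0; 0 -105 0 0 0 0; 5 -160 0 0 0 0; 15 -210 0 0 0 0; 30 -260 0 0 0 0; 45 -310 0 0 0 0; 55 -350 0 0 0 0; 63 -385 0 0 0 0; 67 -401 0 0 0 0; 67 -401 0 0 0 0; 67 -401 0 0 0 0", jaw=0.5)

```text
t: 38.8
tool_pos: [0.5672, -0.2801, 0.2454]
tool_rot: [0.092, 3.14, -0.007]
contact_force: [0.7, 1.0, 0.3]
opening: 0.0426
```

```bash
python3 look.py
```

```text
t 38.9 tcp [ 567.2 -280.   245.7] toolz [ 0.001 -0.005 -1.   ] yaw y 86.7 q [-0.57  0.11  1.65 -0.    1.38 -2.09]
w [426.1, 212.1] [416, 201, 21, 21, 308] at90 [ 549.3 -204.4]
w [317.1, 247.3] [308, 239, 19, 18, 270] at90 [ 570.1 -279.9]
s [251.0, 308.1] at90 [ 544.4 -203.9]
s [230.9, 346.3] at90 [ 564.3 -278.7]
canister caps rel. axis (at z=-24):
```

Emit:
arm_command(rows="1 0 -30 -0.3 0 0; 1 0 -60 -0.3 0 0; 1 0 -85 -0.3 0 0; 1 0 -97 -0.3 0 0; 1 0 -103 -0.3 0 0; 1 0 -103 -0.3 0 0; 1 0 -103 -0.3 0 0")

```text
t: 39.78
tool_pos: [0.5688, -0.2804, 0.144]
tool_rot: [0.091, 3.137, -0.018]
contact_force: [0.5, -0.3, 1.0]
opening: 0.0428
```

Emit:
arm_command(rows="0 0 0 0 0 0; 0 0 0 0 0 0; 0 0 0 0 0 0; 0 0 0 0 0 0; 0 0 0 0 0 0; 0 0 0 0 0 0", jaw=0)

```text
t: 40.52
tool_pos: [0.5693, -0.2804, 0.145]
tool_rot: [0.091, 3.136, -0.018]
contact_force: [0.1, 3.0, 6.0]
opening: 0.0132
```

Emit:
arm_command(rows="0 0 25 0 0 0; 0 0 60 0 0 0; -5 25 90 0 0 0; -15 60 100 0 0 0; -28 100 100 0 0 0; -40 145 100 0 0 0; -52 195 100 0 0 0; -62 245 100 0 0 0; -69 295 100 0 0 0; -69 345 100 0 0 0; -69 385 100 0 0 0; -69 400 100 0 0 0")

```text
t: 42.02
tool_pos: [0.4997, 0.1211, 0.2441]
tool_rot: [0.087, 3.137, -0.019]
contact_force: [0.3, -0.6, -1.4]
opening: 0.0132
```

Emit:
arm_command(rows="0 0 0 0 0 0; 0 0 0 0 0 0; 0 0 -30 0 0 0; 0 0 -60 0 0 0; 0 0 -60 0 0 0; 0 0 -60 0 0 0")

```text
t: 42.78
tool_pos: [0.5004, 0.1204, 0.1852]
tool_rot: [0.089, 3.136, -0.019]
contact_force: [-0.3, -0.0, 0.1]
opening: 0.0132
```

```bash
python3 look.py
```

```text
t 42.875 tcp [500.8 120.8 186. ] toolz [ 0.006 -0.012 -1.   ] yaw y 86.8 q [ 0.1  -0.11  1.98 -0.01  1.27 -1.41]
w [298.2, 181.2] [290, 172, 17, 19, 250] at90 [450.1 113.9]
w [354.5, 190.4] [346, 181, 18, 20, 264] at90 [456.1 141.1]
w [283.2, 242.8] [274, 231, 18, 23, 293] at90 [481.  103.9]
w [355.0, 241.7] [347, 230, 17, 24, 301] at90 [482.4 140.7]
w [316.8, 306.1] [301, 276, 33, 59, 1579] at90 [517.8 119.1]
s [250.9, 308.1] at90 [ 544.2 -204. ]
canister caps rel. axis (at z=-24):
[298.2, 184.5] [-35.4 -15.4] 38.6 -156.0
[354.5, 194.5] [-24.6  30.4] 39.1 129.0
[283.2, 247.5] [ 18.1 -32.4] 37.1 -61.0
[355.0, 247.5] [21.4 29.6] 36.6 54.0
```

Emit:
arm_command(rows="-0.5 -0.5 -25 0 0 0; -0.5 -0.5 -50 0 0 0; -0.5 -0.5 -75 0 0 0; -0.5 -0.5 -95 0 0 0; -0.5 -0.5 -110 0 0 0; -0.5 -0.5 -125 0 0 0; -0.5 -0.5 -138 0 0 0; -0.5 -0.5 -148 0 0 0; -0.5 -0.5 -154 0 0 0; -0.5 -0.5 -157 0 0 0; -0.5 -0.5 -157 0 0 0")

```text
t: 44.25
tool_pos: [0.5004, 0.1203, 0.029]
tool_rot: [0.088, 3.134, -0.019]
contact_force: [-0.9, -0.6, -1.1]
opening: 0.0128
```

Emit:
arm_command(rows="0 0 0 0 0 0; 0 0 0 0 0 0; 0 0 0 0 0 0; 0 0 0 0 0 0; 0 0 0 0 0 0", jaw=0.26)

```text
t: 44.88
tool_pos: [0.5004, 0.1203, 0.0291]
tool_rot: [0.088, 3.134, -0.018]
contact_force: [-0.0, 1.1, -0.4]
opening: 0.0221
```

Emit:
arm_command(rows="0 0 6 0 0 0; 0 0 14 0 0 0; 0 0 24 0 0 0; 0 0 36 0 0 0; 0 0 70 0 0 0; 0 0 120 0 0 0; 0 0 170 0 0 0; -20 0 217 0 0 0; -40 0 217 0 0 0; -40 0 217 0 0 0; -40 0 217 0 0 0")

```text
t: 46.25
tool_pos: [0.4604, 0.1202, 0.2458]
tool_rot: [0.088, 3.134, -0.019]
contact_force: [-0.5, 0.4, 1.1]
opening: 0.0222
```

```bash
python3 look.py; python3 -c "
import cv2,numpy as np
a=cv2.imread('pics/last_w.png');b=cv2.imread('pics/last_s.png');cv2.imwrite('pics/c4.png',np.hstack([a[100:480,100:500],cv2.resize(b[120:300,220:400],(380,380))]))"
```

```text
t 46.35 tcp [460.5 120.2 245.4] toolz [ 0.005 -0.012 -1.   ] yaw y 86.8 q [ 0.1  -0.27  2.01 -0.01  1.4  -1.41]
w [305.0, 211.3] [299, 203, 13, 17, 176] at90 [438.  112.4]
w [350.0, 218.7] [344, 210, 14, 18, 182] at90 [444.9 142.9]
w [321.4, 243.1] [316, 234, 12, 19, 197] at90 [461.4 122.4]
w [292.2, 260.5] [285, 250, 14, 21, 209] at90 [473.2 100.9]
w [350.7, 259.8] [345, 250, 14, 20, 205] at90 [474.9 142.6]
w [322.9, 277.2] [317, 267, 13, 21, 213] at90 [487.2 122.1]
s [250.9, 308.0] at90 [ 544.1 -203.9]
canister caps rel. axis (at z=-24):
[305.0, 213.5] [-37.4 -15.2] 40.4 -158.0
[350.0, 221.5] [-26.5  30.5] 40.4 131.0
[321.4, 246.5] [-1.  -0.3] 1.1 -161.0
[292.2, 264.5] [ 17.6 -32.7] 37.1 -62.0
[350.7, 263.5] [19.7 29.9] 35.8 57.0
[322.9, 281.5] [39.  -0.8] 39.0 -1.0
```

View pics/c4.png

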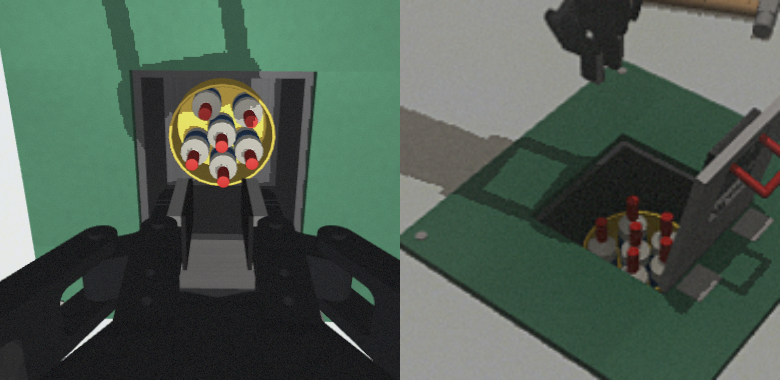

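The wrist view shows six caps upright in the canister, with the new one in the centre at (222,146). Only the pink decoy's cap remains on the bench. Now I move behind the hatch to push it shut.

Emit:
arm_command(rows="0 0 35 0.3 0.1 0; 0 0 80 0.7 0.3 0; 20 -10 95 0.7 0.3 0; 60 -25 95 0.7 0.3 0; 100 -40 95 0.7 0.3 0; 145 -55 95 0.7 0.3 0; 190 -68 95 0.7 0.3 0; 226 -75.5 95 0.7 0.3 0; 226 -75.5 95 0.7 0.3 0; 226 -75.5 95 0.7 0.3 0", jaw=0)

```text
t: 47.6
tool_pos: [0.6863, 0.0448, 0.3394]
tool_rot: [-0.089, -3.138, -0.0]
contact_force: [-0.6, -0.2, 0.7]
opening: -0.0001
```

```bash
python3 look.py|head -1; python3 -c "
import cv2,numpy as np
a=cv2.imread('pics/last_w.png');b=cv2.imread('pics/last_s.png');cv2.imwrite('pics/c5.png',np.hstack([a[100:480,100:500],cv2.resize(b[120:300,250:430],(380,380))]))"
```

```text
t 47.7 tcp [685.9  45.1 340.3] toolz [-0.001  0.    -1.   ] yaw y 86.8 q [-0.04  0.18  1.42  0.    1.55 -1.56]
```

View pics/c5.png

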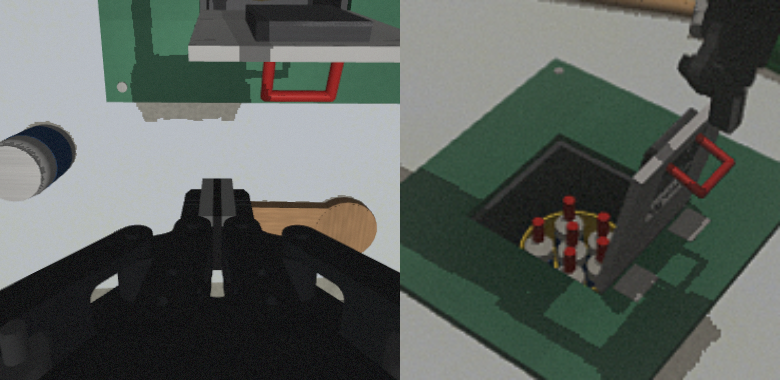

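The wrist view shows the fingers on the +x side, left of the red ring, inside the hatch's width. I lower them and push.

Emit:
arm_command(rows="0 0 -40 0 0 0; 0 0 -80 0 0 0; 0 0 -105 0 0 0; 0 0 -105 0 0 0; -20 1.3 -105 0 0 0; -35 2.2 -105 0 0 0; -48 3.1 -105 0 0 0; -60 3.9 -105 0 0 0; -71 4.6 -105 0 0 0; -82 5.3 -105 0 0 0; -82 5.3 -105 0 0 0")

```text
t: 49.08
tool_pos: [0.6024, 0.0505, 0.2345]
tool_rot: [-0.088, -3.137, -0.0]
contact_force: [-0.2, 0.9, 0.0]
opening: 0.0
```

```bash
python3 look.py|head -1; python3 -c "
import cv2,numpy as np
b=cv2.imread('pics/last_s.png');cv2.imwrite('pics/c6.png',cv2.resize(b[120:300,220:430],None,fx=2,fy=2))"
```

```text
t 49.175 tcp [602.7  50.4 233.9] toolz [-0.005  0.    -1.   ] yaw y 86.8 q [-0.04  0.06  1.72  0.    1.36 -1.55]
```

View pics/c6.png

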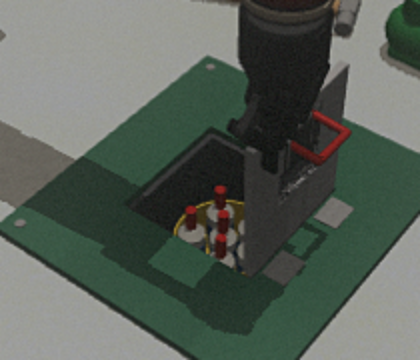

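Emit:
arm_command(rows="-13 0.8 -0.5 0 0 0; -26 1.7 -2 0 0 0; -39 2.5 -5 0 0 0; -51 3.3 -9 0 0 0; -63 4.1 -14 0 0 0; -75 4.8 -20 0 0 0; -86 5.5 -27 0 0 0; -96 6.2 -35 0 0 0; -106 6.8 -44 0 0 0; -115 7.4 -54 0 0 0; -115 7.4 -54 0 0 0")

```text
t: 50.55
tool_pos: [0.486, 0.058, 0.178]
tool_rot: [-0.088, -3.132, -0.001]
contact_force: [-0.3, 0.1, -0.4]
opening: -0.0002
```

```bash
python3 look.py|head -1
```

```text
t 50.65 tcp [487.4  57.9 179.4] toolz [-0.006  0.    -1.   ] yaw y 86.8 q [-0.03 -0.16  2.03  0.    1.27 -1.55]
```

Emit:
arm_command(rows="-8 0.5 -11 0 0 0; -15 1 -22 0 0 0; -21 1.4 -34 0 0 0; -26 1.7 -46 0 0 0; -30 2 -58 0 0 0; -33 2.1 -71 0 0 0; -35 2.2 -84 0 0 0; -35 2.3 -92 0 0 0; -35 2.3 -97 0 0 0; -35 2.3 -97 0 0 0")

```text
t: 51.9
tool_pos: [0.4521, 0.0602, 0.0845]
tool_rot: [-0.087, -3.129, 0.0]
contact_force: [-13.3, 0.1, 22.2]
opening: 0.0
```

```bash
python3 look.py
```

```text
t 52.0 tcp [452.1  60.2  84.5] toolz [-0.011  0.    -1.   ] yaw y 86.8 q [-0.03 -0.1   2.16 -0.    1.09 -1.55]
w [489.0, 320.3] [389, 268, 189, 81, 6388] at90 [422.   99.7]
s [251.0, 308.0] at90 [ 544.2 -203.8]
canister caps rel. axis (at z=-24):
[489.0, 342.5] [ 1.5 39.7] 39.7 88.0
```

Force 22 N with the tips at z ≈ 11.5 mm, so the hatch is shut. Now to fold the ring: go to its front side, push towards +x, then press down.

Emit:
arm_command(rows="0 0 20 0 0 0; 0 0 65 0 -0.6 0; -25 35 65 0 -0.6 0; -46 67 65 0 -0.6 0; -46 67 45 0 -0.6 0; -46 67 22 0 -0.6 0; -46 67 22 0 -0.6 0; -46 67 22 0 -0.6 0")

```text
t: 53.0
tool_pos: [0.4067, 0.1272, 0.1072]
tool_rot: [0.087, 3.14, 0.001]
contact_force: [-0.2, 0.5, 1.5]
opening: 0.0002
```

Emit:
arm_command(rows="10 -0.6 0 0 0 0; 20 -1.3 0 0 0 0; 28 -1.8 0 0 0 0; 36 -2.3 0 0 0 0; 43 -2.8 0 0 0 0; 49 -3.2 0 0 0 0; 54 -3.5 0 0 0 0; 54 -3.5 0 0 0 0")

```text
t: 54.0
tool_pos: [0.4607, 0.1237, 0.107]
tool_rot: [0.088, 3.14, 0.0]
contact_force: [-1.9, -0.9, -1.1]
opening: -0.0001
```

```bash
python3 look.py
```

```text
t 54.1 tcp [460.7 123.8 107.3] toolz [ 0.001  0.    -1.   ] yaw y 86.8 q [ 0.11 -0.09  2.11  0.    1.13 -1.41]
w [263.8, 292.6] [251, 242, 27, 94, 1577] at90 [431.8 111.1]
w [364.3, 290.5] [354, 243, 23, 91, 1450] at90 [432.7 139.4]
s [250.9, 308.0] at90 [ 544.1 -203.9]
canister caps rel. axis (at z=-24):
[263.8, 329.5] [  9.3 -34.5] 35.8 -75.0
[364.3, 327.5] [11.6 32.4] 34.4 70.0
```

Emit:
arm_command(rows="-5 0.3 0 0 0 0; -5 0.3 25 0 0 0; 22 -1.4 25 0 0 0; 22 -1.4 25 0 0 0; 23 -1.5 10 0 0 0; 25 -1.6 0 0 0 0; 27 -1.7 -10 0 0 0; 28 -1.8 -18 0 0 0; 28 -1.8 -24 0 0 0; 28 -1.8 -26 0 0 0; 28 -1.8 -26 0 0 0")

```text
t: 55.48
tool_pos: [0.4878, 0.122, 0.0823]
tool_rot: [-0.087, -3.137, 0.001]
contact_force: [-9.8, -1.3, 17.6]
opening: 0.0001
```

Emit:
arm_command(rows="0 0 30 0 0 0; 0 0 70 0 0 0; -30 0 110 0 0 0; -60 0 120 0 0 0; -60 0 120 0 0 0; -60 0 120 0 0 0")

```text
t: 56.22
tool_pos: [0.4273, 0.122, 0.2011]
tool_rot: [-0.086, -3.135, 0.001]
contact_force: [-0.1, -0.4, -0.4]
opening: 0.0
```

```bash
python3 look.py; python3 -c "
import cv2,numpy as np
a=cv2.imread('pics/last_w.png');b=cv2.imread('pics/last_s.png');cv2.imwrite('pics/c7.png',np.hstack([a[100:480,120:520],cv2.resize(b[140:320,210:400],(400,380))]))"
```

```text
t 56.325 tcp [427.7 121.9 201.1] toolz [-0.006 -0.001 -1.   ] yaw y 86.8 q [ 0.11 -0.31  2.12  0.    1.34 -1.41]
w [289.9, 272.1] [285, 249, 11, 44, 379] at90 [429.4 107. ]
w [349.4, 275.7] [344, 250, 11, 55, 434] at90 [433.5 141.2]
s [250.8, 308.1] at90 [ 544.1 -204.1]
canister caps rel. axis (at z=-24):
[289.9, 286.5] [-13.5 -27.1] 30.3 -116.0
[349.4, 298.5] [ 2.  28.6] 28.7 86.0
```

View pics/c7.png

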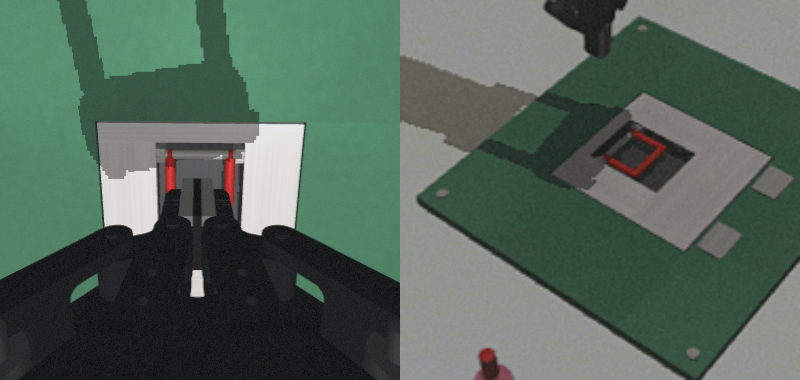

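The last view shows the hatch flush and the ring flat in its pan at (637,155). I retreat towards the start and compare with the first pictures.

Emit:
arm_command(rows="0 30 30 0 0 0; 0 80 60 0 0 0; -15 130 90 0 0 0; -35 180 100 0 0 0; -60 230 100 0 0 0; -85 280 100 0 0 0; -110 330 100 0 0 0; -140 380 100 0 0 0; -170 420 100 0 0 0; -190 455 100 0 0 0; -190 455 100 0 0 0; -190 455 100 0 0 0")

```text
t: 57.82
tool_pos: [0.2381, 0.5767, 0.2999]
tool_rot: [-0.087, -3.134, 0.005]
contact_force: [0.0, 1.0, 0.3]
opening: -0.0001
```

Run:
```python
from h import *
for n in('top','scene'):
    im=cam(n);o=cv2.imread(f'pics/{n}0.png')
    d=cv2.absdiff(im['bgr'],o).max(2); m=(cv2.medianBlur(d,3)>45).astype(np.uint8)
    k,l,s,c=cv2.connectedComponentsWithStats(m)
    print(n,[(c[i].round().tolist(),s[i].tolist()) for i in range(1,k) if s[i][4]>15])
    for b in blobs(im,*RED,30): print(b)
    cv2.imwrite(f'pics/{n}9.png',im['bgr'])
a=cv2.imread('pics/scene9.png')[140:300,260:420];b=cv2.imread('pics/scene0.png')[140:300,260:420]
t=cv2.imread('pics/top9.png')[160:320,200:400]
cv2.imwrite('pics/f.png',cv2.resize(np.hstack([b,a]),(800,400)))
```

```text
top [([401.0, 207.0], [394, 199, 15, 17, 188]), ([449.0, 225.0], [441, 218, 17, 16, 200]), ([454.0, 268.0], [446, 262, 18, 14, 194]), ([413.0, 273.0], [405, 266, 16, 14, 173]), ([12.0, 340.0], [0, 335, 23, 12, 85]), ([99.0, 347.0], [93, 342, 17, 10, 84]), ([52.0, 354.0], [50, 352, 5, 5, 20]), ([32.0, 376.0], [6, 360, 53, 34, 129]), ([141.0, 367.0], [137, 363, 9, 9, 52]), ([29.0, 392.0], [15, 389, 26, 6, 65]), ([14.0, 411.0], [3, 404, 22, 16, 83]), ([134.0, 445.0], [95, 415, 84, 65, 315]), ([35.0, 462.0], [0, 445, 65, 35, 218])]
([587.3, 114.9], [534, 74, 106, 82, 8259])
([524.3, 152.7], [524, 142, 2, 22, 30])
([421.5, 231.9], [415, 227, 13, 12, 92])
([291.3, 259.9], [280, 253, 24, 21, 189])
([47.0, 390.2], [32, 378, 26, 21, 131])
([39.2, 401.5], [37, 396, 5, 11, 41])
([321.7, 422.3], [298, 410, 67, 34, 501])
([357.7, 458.2], [351, 454, 14, 10, 33])
scene [([334.0, 10.0], [322, 4, 27, 14, 207]), ([350.0, 95.0], [346, 92, 9, 7, 32]), ([318.0, 106.0], [315, 104, 7, 5, 22]), ([217.0, 279.0], [212, 272, 12, 16, 118]), ([223.0, 300.0], [213, 288, 20, 22, 290]), ([299.0, 312.0], [295, 304, 10, 16, 125]), ([181.0, 322.0], [175, 315, 13, 16, 130]), ([301.0, 332.0], [291, 322, 19, 21, 278]), ([190.0, 342.0], [178, 329, 23, 24, 321]), ([232.0, 351.0], [227, 343, 12, 17, 145]), ([239.0, 371.0], [228, 358, 22, 23, 299])]
([323.1, 213.5], [306, 201, 31, 23, 145])
([251.0, 308.1], [248, 305, 7, 7, 40])
([211.4, 474.8], [199, 466, 27, 14, 196])
```

View pics/f.png

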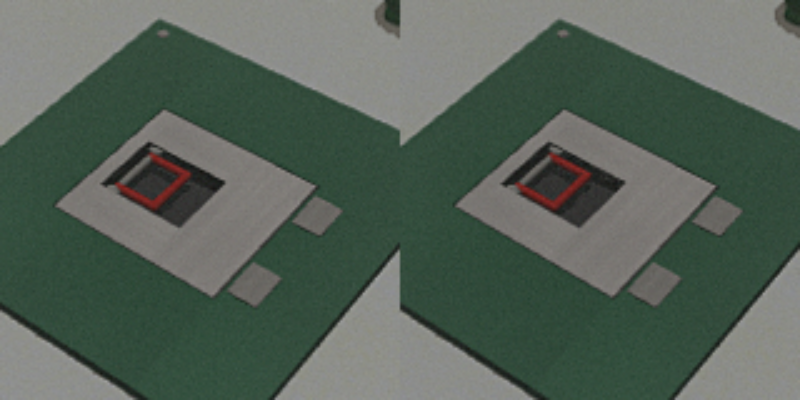

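The hatch and ring look identical to the start. Only the four white bottles have gone from the bench, and nothing else has moved.

```bash
python3 -c "
from station import workorder
print(workorder.finish_job())"
```

```text
the job is handed in; nothing more can be done
None
```

The job is done and handed in at about 58 s of robot time. I flipped up the ring and opened the hatch by it to about 1.75 rad. I then stood all four white glue bottles upright in the canister beside the two already there, pushed the hatch shut (22 N) and folded the ring flat (18 N).

**Last checks**
- **Before closing:** the wrist camera showed six upright caps in the canister: five about 36–40 mm out and one in the centre.
- **After retreating:** the hatch and ring look the same as at the start, with the ring's red patch within 0.1 pixel in both fixed cameras.
- **Bench:** apart from the arm and its shadow, the only changes are the four missing bottles. The pink look-alike, shoe parts and tools did not move.

**What disagreed:** the first bottle ended about 16 mm from where I released it, at 203° instead of 178°, and I did not find out why. It stood upright, so I placed the remaining bottles to suit. I could not see inside the canister once the hatch was shut.

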